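Unstack the delivery onto the display risers

ROBOT

A 7-joint arm with a two-finger parallel gripper is mounted at the origin on the work surface. World frame = base frame: x ahead of the robot, y to its left, z up, the work surface at z = 0. Lengths are in m, angles in degrees, forces in N, time in s.
With the tool pointing down it reaches from about 0.425 to 0.875 m from the base axis. Payload 4.7 kg.
Tool frame: the origin (TCP) lies at the centre of the arm's flange, where the gripper is bolted on; the fingertips stand 182 mm ahead of it and the grasp point (between the pads) lies 164 mm ahead of it; z points along the fingers, x is the direction in which the jaws open and shut, and the axes are right-handed (so a half turn about z gives the same grasp; the last joint's range is limited). The gripper opens to 87 mm and grips with 3 to 60 N. Pads are 19 mm wide; open, the fingers measure 117 mm over their backs; the gripper's body (75 mm by 190 mm) begins 51 mm behind the grasp point.
Start: joints at [-63.707, 18.392, -4.016, 83.108, 1.295, 78.541, -3.26], TCP at [0.28, 0.587, 0.405] pointing down, gripper open.
Joint ranges: [-163.93, 163.93], [-17.29, 119.83], [-79.2, 71.16], [3.27, 140.29], [-89.18, 269.18], [5.43, 117.66], [-154.24, 154.24]. Speed limits (degrees/s): [147.25, 147.25, 180, 180, 180, 180, 180].

INTERFACE

Orientations are given as [roll, pitch, yaw] about the fixed x, y, z axes, in that order (R = Rz(yaw) Ry(pitch) Rx(roll)).
In Python, from cell import env gives the robot as it stands. The module is installed in compiled form; this text tells all that it offers.
- The arm moves only by the tool carry_out, never from a script. Its argument "increments" is a list of rows, each a list of 5 numbers: the shift along the world's x, y, z in m, then the turn about the world's z in degrees, then the gripper's target within -1 to 1 (shut at 1, half-way at 0, fully open at -1). In form: [[dx, dy, dz, spin, jaw], ...]. A call has 1 to 20 rows; each row is the pose to reach, as a shift and turn from the pose commanded when the call began; what a row does not reach only later rows make up. A row lasts 1/10 s, in which the tool goes at most 50 mm and 8.59 degrees, less where a joint would pass 70% of its speed; a pose out of reach is approached as far as the arm can. A call with a gripper value outside its range is refused whole. The fingers move at their own pace and stop on an object; "grip_force" is the grip in N (left out, the last holds). Time passes only in rows, so rows that repeat a pose let the fingers close. It gives the time, the measured TCP pose, the force and the opening at its end, in the units of the state.
- env.get_obs(): the state, without advancing time (a new reading comes with each control period).
- env.read_camera(name): name is "side" or "top" or "wrist"; returns (picture, depth): 384x512x3 uint8, red, green, blue; 384x512 float32, m along the optical axis (not along the pixel's ray), 0 where there is no reading.
- env.get_calibration(name): a dict with "K" (3x3 intrinsics, pixels), "k1" (the pictures are not rectified: a ray, as slopes to the right and down, at radius r is drawn at 1 + k1 r^2 times it, then the intrinsics apply), "camera_from_world" (4x4, takes a point from world to camera coordinates); the wrist camera has in their place "T_tool_cam" (4x4, takes a point from camera to tool coordinates, whose origin is the TCP and whose axes are the tool frame's). Camera axes: x right, y down, z forward; pixel columns grow to the right and rows downward; lengths in m; the calibration is good to about 2 mm. A picture is of the moment at which its call begins: read the wrist's pose just before it. get_calibration takes no time and is no camera call.
- env.sign_off(): hands the job in, once; it reports no verdict.
The state is a dict: "time_s": time; "qpos": joint angles; "joint_velocities": joint speeds; "effort": joint torques, N m; "tool_pos": TCP position; "tool_rot": TCP orientation; "force": force on the tool from outside, world axes, zero at the start; "wrist_torque": the same for the moment, N m; "grip_width": finger opening in m.
Only numpy, scipy, OpenCV 4.12 (cv2) and the standard library are available. Lean on these libraries where they do the work, as an engineer would, in place of code of your own. Each camera call takes 0.05 s, during which the arm holds its last target.

TASK

The snack bar's delivery stands in one stack: take it apart from the top down, one thing at a time, and set each thing upright in the middle of the riser of its own colour: the honey jar on yellow, the tuna tin on blue, the cheese box on green and the wafer carton on red, the two boxes lying lengthwise along their risers. Set each down rather than dropping it, tip nothing over, let go, and leave the syrup bottle and the fruit basket where they are.

Things in the scene. Friction and masses are not known exactly. Their poses are not given: they have to be found in the camera images.
- honey_jar: Small amber jar with a bright yellow lid, the top of the stack: round, 44 mm across the lid (42 mm the body), 46 mm high, lid from 32 mm up. Origin at the centre of its underside, z up. 0.09 to 0.16 kg.
- tuna_tin: Round steel tin with a blue label and blue lid, second from the top: 62 mm across, 34 mm high. Origin at the centre of its underside, z up. 0.11 to 0.20 kg.
- cheese_box: Green cardboard box with a white strip near each end of its top, third from the top: 112 mm long (its x axis) x 54 mm wide (its y axis) x 34 mm high; it lies across the carton below, so the carton sticks out on both of its long sides and its own ends stick out from under the tin. Origin at the centre of its underside, z up. 0.15 to 0.26 kg.
- wafer_carton: Red carton with a white strip near each end of its top, the bottom of the stack: 150 mm long (its x axis) x 56 mm wide (its y axis) x 40 mm high. It lies on a flat, fixed wooden board, 170 x 90 mm and 12 mm thick (no rim), long side along the board's. Origin at the centre of its underside, z up. 0.18 to 0.33 kg.
- riser_yellow: Fixed white plastic display riser with a yellow top, 76 x 76 mm and 16 mm high; the place for the honey jar. Origin at the centre of its underside (on the counter), z up; its top is at origin z + 16 mm. Starts in any one of five spots on the counter and turned up to 0.4 rad (the risers and the stack's board swap spots).
- riser_blue: Fixed white plastic display riser with a blue top, 96 x 96 mm and 16 mm high; the place for the tuna tin. Origin at the centre of its underside (on the counter), z up; its top is at origin z + 16 mm. Starts in any one of five spots on the counter and turned up to 0.4 rad (the risers and the stack's board swap spots).
- riser_green: Fixed white plastic display riser with a green top, 138 x 82 mm and 16 mm high; the place for the cheese box. Origin at the centre of its underside (on the counter), z up; its top is at origin z + 16 mm. Its long side is its x axis. Starts in any one of five spots on the counter and turned up to 0.4 rad (the risers and the stack's board swap spots).
- riser_red: Fixed white plastic display riser with a red top, 176 x 84 mm and 16 mm high; the place for the wafer carton. Origin at the centre of its underside (on the counter), z up; its top is at origin z + 16 mm. Its long side is its x axis. Starts in any one of five spots on the counter and turned up to 0.4 rad (the risers and the stack's board swap spots).
- syrup_bottle: Bystander, to be left alone: full amber syrup bottle with an orange label and black cap, 68 mm across, 190 mm high, standing loose near the outer left or right of the work. Origin at the centre of its underside.
- fruit_basket: Bystander, to be left alone: round basket, about 140 mm across, with three apples, 101 mm high with stalks, standing loose at the other outer side. Origin at the centre of its underside.
There are look-alikes about, which are no part of the job. What is meant by the honey_jar is not pink, and is the smaller of those in its own colour.

How it is judged:
By the outcome, as a careful person would: the job done as asked, in the order asked, and still so for the second after the job is handed in, with the robot touching nothing.
It also fails if it takes over 128 s, if anything falls off the work surface, if the arm or the gripper's body presses on something with over 40 N, if the wrist force passes 120 N, or if a joint passes its speed limit or range.

## Working session

There is one attempt and no reset: what is moved stays moved. The work goes in short steps, Python scripts to look and compute and a tool call to move; the robot and the scene stay as the last step left them, time stands still between calls to the robot, and variables do not carry over. Pictures are saved under pics/ and viewed, and the job is handed in when it is done.

Besides the shell and the picture viewer there is one more tool, called after ">>>" as a command line: name --pt "numbers of a row" for each row, then --argument value for the rest. carry_out: Moves the arm, as the interface text tells. Its arguments: {"type":"object","properties":{"increments":{"type":"array"},"grip_force":{"type":"number"}},"required":["increments"]}

```bash
mkdir -p pics
cat > h.py <<'E'
import numpy as np,cv2
from cell import env
def grab(n,tag):
    o=env.get_obs(); p,d=env.read_camera(n)
    cv2.imwrite(f'pics/{tag}.png',p[:,:,::-1]); np.savez(f'pics/{tag}.npz',p=p,d=d,pos=o['tool_pos'],rot=o['tool_rot']); return o,p,d
def cam(n,o=None):
    c=env.get_calibration(n);K=np.array(c['K']);k1=c['k1']
    if n=='wrist':
        from scipy.spatial.transform import Rotation as R
        T=np.eye(4);T[:3,:3]=R.from_euler('xyz',o['tool_rot'],degrees=True).as_matrix();T[:3,3]=o['tool_pos']
        W=T@np.array(c['T_tool_cam'])
    else: W=np.linalg.inv(np.array(c['camera_from_world']))
    return K,k1,W
def rays(px,C):
    K,k1,W=C
    px=np.asarray(px,float).reshape(-1,1,2)
    n=cv2.undistortPoints(px,K,np.array([k1,0,0,0.]),).reshape(-1,2)
    return np.c_[n,np.ones(len(n))]
def plane(px,z,C):
    W=C[2];r=rays(px,C)@W[:3,:3].T;o=W[:3,3]
    return o+r*((z-o[2])/r[:,2])[:,None]
def pts(px,d,C):
    W=C[2];return (rays(px,C)*np.asarray(d)[:,None])@W[:3,:3].T+W[:3,3]
E
python3 - <<'E'
from h import *
for n in ('top','side'):
    o,p,d=grab(n,n+'0')
    C=cam(n,o);print(n,C[0].tolist(),C[1],C[2].round(3).tolist())
print(o)
E
```

```text
top [[453.06964632170707, 0.0, 259.4517197193478], [0.0, 453.06964632170707, 187.54059609373024], [0.0, 0.0, 1.0]] -0.10918480448806836 [[0.08, -0.974, 0.213, 0.246], [-0.997, -0.078, 0.019, -0.009], [-0.002, -0.214, -0.977, 1.544], [0.0, 0.0, 0.0, 1.0]]
side [[434.99029276903184, 0.0, 257.22226238869627], [0.0, 434.99029276903184, 189.95063039620143], [0.0, 0.0, 1.0]] -0.12190859335710787 [[0.767, -0.449, 0.459, 0.017], [-0.642, -0.55, 0.535, -0.611], [0.013, -0.704, -0.71, 0.91], [0.0, 0.0, 0.0, 1.0]]
{'time_s': 0.05, 'qpos': array([-63.70666135,  18.43791312,  -4.01613325,  83.17398368,
         1.2957663 ,  78.54238052,  -3.26102556]), 'joint_velocities': array([-0.01488653, -0.10736344, -0.04330323, -0.02302243,  0.11011891,
        0.11665594, -0.00370485]), 'effort': array([ 2.66157103e-04, -4.92993951e+01, -4.06128131e-01, -3.13702333e+01,
       -6.42020395e-02,  3.99485207e-02,  4.35689560e-05]), 'tool_pos': array([0.27961965, 0.58654912, 0.40368233]), 'tool_rot': array([1.79993617e+02, 1.08987274e-01, 6.45160829e+01]), 'force': array([ 0.31323957, -0.32309319, -0.6560872 ]), 'wrist_torque': array([0.00625143, 0.04600837, 0.00511487]), 'grip_width': 0.08725968579677518}
```

View pics/top0.png

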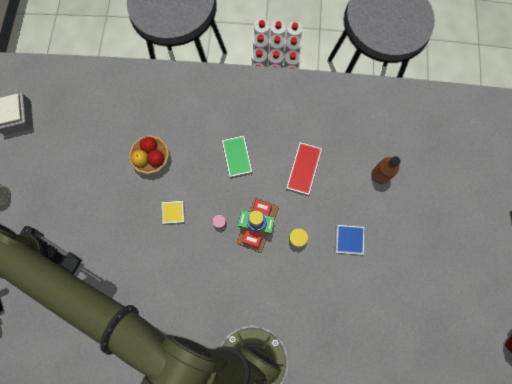

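View pics/side0.png

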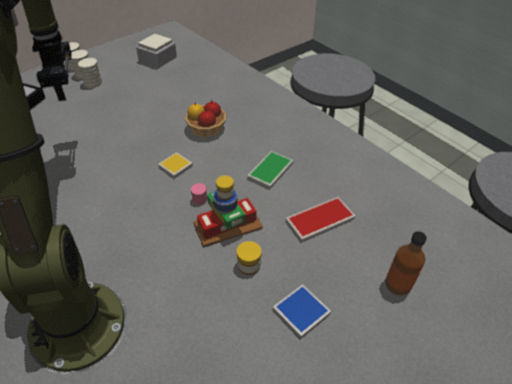

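Top view: the stack is at (257,222), with a pink decoy at (219,222) and a larger yellow one at (299,238). The risers are yellow (173,212), green (237,156), red (304,168) and blue (350,240). The bottle is at (385,170) and the basket at (150,155). Next I'll measure them.

```bash
cat > m0.py <<'E'
from h import *
for n in ('top','side'):
    z=np.load(f'pics/{n}0.npz');p=z['p'];d=z['d']
    C=cam(n)
    hsv=cv2.cvtColor(p,cv2.COLOR_RGB2HSV)
    rng={'yellow':[(18,35)],'green':[(50,85)],'blue':[(100,125)],'red':[(0,5),(175,180)]}
    for c,rs in rng.items():
        m=np.zeros(p.shape[:2],np.uint8)
        for a,b in rs: m|=cv2.inRange(hsv,(a,140,70),(b,255,255))
        cs,_=cv2.findContours(m,cv2.RETR_EXTERNAL,cv2.CHAIN_APPROX_NONE)
        for q in cs:
            if cv2.contourArea(q)<40: continue
            mm=cv2.moments(q);ctr=(mm['m10']/mm['m00'],mm['m01']/mm['m00'])
            P=plane(q.reshape(-1,2),0.016,C)[:,:2]
            r=cv2.minAreaRect((P*1000).astype(np.float32))
            zc=np.median(pts([ctr],[d[int(ctr[1]),int(ctr[0])]],C)[:,2])
            print(n,c,np.round(ctr,1),'rect',np.round(r[0],1),np.round(r[1],1),round(r[2],1),'z',round(float(zc),3))
E
python3 m0.py
```

```text
top yellow [298.1 237.3] rect [ 418.1 -123. ] [57.7 54.2] 3.9 z 0.061
top yellow [255.7 217.2] rect [474.7  24. ] [44.7 40.9] 4.6 z 0.167
top yellow [172.4 211.6] rect [472.  311.2] [60. 59.] 6.6 z 0.012
top yellow [138.8 158. ] rect [653.4 455.6] [63.5 53.9] 7.9 z 0.087
top blue [350. 239.] rect [ 426.5 -299.7] [79.4 79.2] 0.1 z 0.015
top red [252.  237.7] rect [406.2  32.3] [57.7 51.3] 76.6 z 0.045
top red [262.2 206.5] rect [512.7   7.1] [57.5 39.4] 75.9 z 0.052
top red [303.7 167.9] rect [ 663.  -127.8] [ 68.8 160.8] 78.0 z 0.016
top red [151.7 151.3] rect [680.4 411.7] [115.9  55.3] 34.8 z 1.544
side yellow [248.5 252.8] rect [433.6 -95.1] [69.2 58.9] 50.7 z 0.064
side yellow [224.3 183.2] rect [536.7 146.1] [63.5 47.3] 52.4 z 0.168
side yellow [174.7 162.7] rect [473.3 316.7] [61.7 60.9] 8.5 z 0.016
side yellow [194.5 110.9] rect [676.6 504. ] [92.2 54.3] 50.5 z 0.081
side green [233.2 214.6] rect [482.2  35.2] [35.9 55.4] 84.7 z 0.085
side green [270.1 167.2] rect [690.3 113.9] [116.8  63.4] 16.9 z 0.016
side blue [301.7 308.8] rect [ 427.5 -296. ] [81.5 81.3] 0.2 z 0.015
side red [208.5 220.3] rect [419.2  58.7] [61.3 52. ] 78.1 z 0.053
side red [319.9 216.7] rect [ 664.6 -124.6] [ 68.6 160.5] 78.1 z 0.016
side red [246.5 206.3] rect [530.   32.9] [60.5 33.2] 80.4 z 0.054
side red [208.9 113.3] rect [710.2 465.4] [137.1  61.6] 37.5 z 0.09
```

Run:
```python
from h import *
for n,c in (('top',(255.7,217.2)),('side',(224.3,183.2))):
    print(n,plane([c],0.166,cam(n)).round(4),plane([c],0.15,cam(n)).round(4))
print(plane([(270.1,167.2)],.016,cam('side')))
z=np.load('pics/top0.npz')
p=z['p'];hsv=cv2.cvtColor(p,cv2.COLOR_RGB2HSV);print(hsv[156,237],hsv[222,243],hsv[222,270])
print(np.array(env.get_calibration('wrist')['T_tool_cam']).round(3))
```

```text
top [[0.4531 0.0218 0.166 ]] [[0.4555 0.0221 0.15  ]]
side [[0.4505 0.0191 0.166 ]] [[0.4598 0.0326 0.15  ]]
[[0.68846352 0.11362047 0.016     ]]
[ 67 127 187] [ 66 107 189] [ 40  29 213]
[[ 1.     0.    -0.001 -0.001]
 [-0.     0.97   0.243 -0.066]
 [ 0.001 -0.243  0.97   0.021]
 [ 0.     0.     0.     1.   ]]
```

>>> carry_out --pt "0.03 -0.04 0.03 0 -1" --pt "0.06 -0.09 0.06 0 -1" --pt "0.08 -0.13 0.075 0 -1" --pt "0.1 -0.18 0.075 0 -1" --pt "0.12 -0.22 0.075 0 -1" --pt "0.12 -0.27 0.075 0 -1" --pt "0.12 -0.32 0.075 0 -1" --pt "0.12 -0.37 0.075 0 -1" --pt "0.12 -0.42 0.075 0 -1" --pt "0.12 -0.47 0.075 0 -1" --pt "0.12 -0.52 0.075 0 -1" --pt "0.12 -0.56 0.075 0 -1" --pt "0.12 -0.56 0.075 0 -1" --pt "0.12 -0.56 0.075 0 -1" --pt "0.12 -0.56 0.075 0 -1" --pt "0.12 -0.56 0.075 0 -1" --pt "0.12 -0.56 0.075 0 -1"

```text
time_s: 1.8
tool_pos: [0.3998, 0.0283, 0.4796]
tool_rot: [-180.0, 0.0, 64.7]
force: [-0.7, 0.5, -0.7]
grip_width: 0.0869
```

Run:
```python
from h import *
o,p,d=grab('wrist','w1');C=cam('wrist',o);print(C[0].tolist(),C[1],o['time_s'])
o,p,d=grab('top','top1');
```

```text
[[341.7912538983419, 0.0, 251.7521067802051], [0.0, 341.7912538983419, 192.63436761387027], [0.0, 0.0, 1.0]] -0.06153328804245317 1.8
```

View pics/w1.png

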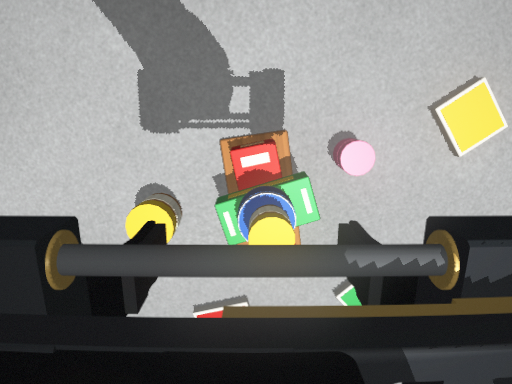

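>>> carry_out --pt "0.05 -0.015 0 0 -1" --pt "0.1 -0.03 0 0 -1" --pt "0.12 -0.04 0 0 -1" --pt "0.12 -0.04 0 0 -1" --pt "0.12 -0.04 0 0 -1"

```text
time_s: 2.4
tool_pos: [0.5199, -0.0127, 0.4791]
tool_rot: [-179.9, 0.1, 64.5]
force: [0.2, 0.3, -0.3]
grip_width: 0.0873
```

Run:
```python
from h import *
o,p,d=grab('wrist','w2');print(o['tool_pos'],o['tool_rot'],o['qpos'])
```

```text
[ 0.51986601 -0.01270578  0.47911665] [-1.79920805e+02  7.85312329e-02  6.45167618e+01] [-3.05625170e+01  2.37887072e-01  2.93378895e+01  9.55768496e+01
 -8.23998429e-02  8.43218196e+01  6.33002055e+01]
```

View pics/w2.png

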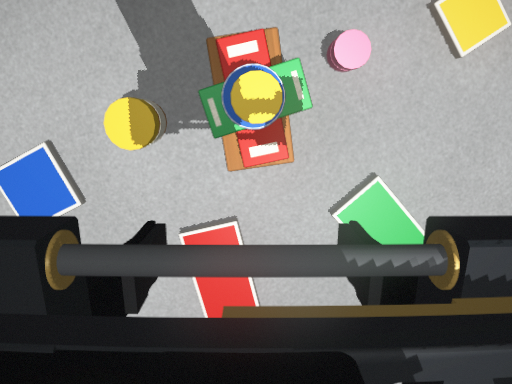

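View pics/top1.png

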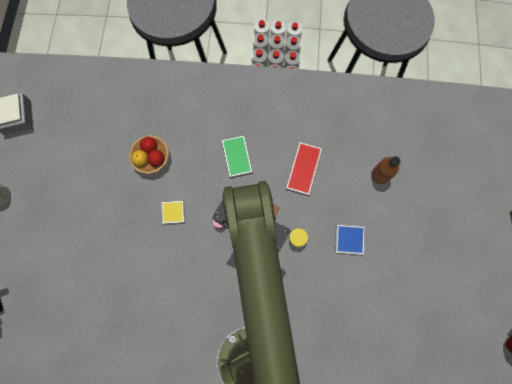

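Wrist view: the jar lid is at about (257,97) inside the tin's blue rim. The green box runs across (200..312, 60..135), with the red carton below it.

```bash
cat > m2.py <<'E'
from h import *
import sys
tag=sys.argv[1]
z=np.load(f'pics/{tag}.npz');p=z['p'];d=z['d'];o={'tool_pos':z['pos'],'tool_rot':z['rot']}
C=cam('wrist',o)
hsv=cv2.cvtColor(p,cv2.COLOR_RGB2HSV)
vv,uu=np.mgrid[:384,:512]
P=pts(np.c_[uu.ravel(),vv.ravel()],d.ravel(),C).reshape(384,512,3)
ok=(d>0)&(vv<214)
def rect(m,zz,name):
    m=m.astype(np.uint8)
    cs,_=cv2.findContours(m,cv2.RETR_EXTERNAL,cv2.CHAIN_APPROX_NONE)
    for q in cs:
        if cv2.contourArea(q)<80: continue
        Q=plane(q.reshape(-1,2),zz,C)[:,:2]*1000
        r=cv2.minAreaRect(Q.astype(np.float32));c=cv2.minEnclosingCircle(Q.astype(np.float32))
        x,y,w,h=cv2.boundingRect(q)
        print(name,'px',x,y,w,h,'rect',np.round(r[0],1),np.round(r[1],1),round(r[2],1),'circ',np.round(c[0],1),round(c[1],1))
Z=P[...,2]
for a,b,zz,n in ((.155,.175,.166,'jar'),(.11,.13,.12,'tin'),(.077,.095,.086,'cheese'),(.043,.06,.052,'carton')):
    rect(ok&(Z>a)&(Z<b),zz,n)
    k=ok&(Z>a)&(Z<b)
    if k.any(): print('   z',np.median(Z[k]).round(4))
H,S,V=hsv[...,0],hsv[...,1],hsv[...,2]
for n,k in (('green',(H>50)&(H<85)),('red',(H<6)|(H>174)),('blue',(H>100)&(H<125)),('yel',(H>18)&(H<35))):
    rect(ok&k&(S>110)&(V>70)&(Z<.03),.016,n)
E
python3 m2.py w2
```

```text
jar px 230 70 52 54 rect [452.6  21.3] [42.3 42.2] 19.4 circ [452.7  21. ] 21.8
   z 0.1653
tin px 221 63 64 66 rect [449.5  19.6] [60.6 60.5] 64.5 circ [450.   19.5] 31.0
   z 0.1195
cheese px 199 82 47 57 rect [446.8 -16.2] [36.2 53.1] 82.7 circ [447.  -15.2] 31.2
cheese px 269 58 44 61 rect [456.9  57.8] [39.  54.4] 80.1 circ [457.5  56.7] 32.3
   z 0.0853
carton px 236 118 53 50 rect [500.7   7.4] [55.8 48.4] 76.8 circ [500.2   7.5] 36.1
carton px 140 99 19 49 rect [ 423.1 -102.1] [20.4 55.8] 62.9 circ [ 418.8 -110.6] 27.9
carton px 333 29 38 41 rect [448.6 143.6] [41.4 42.9] 30.2 circ [448.9 143.7] 22.0
carton px 216 29 55 53 rect [401.7  30.6] [56.6 46.3] 77.6 circ [402.4  29.8] 35.2
   z 0.0509
green px 340 182 65 32 rect [635.5 111.9] [88.7 43.3] 64.4 circ [655.  102.6] 44.3
blue px 0 148 76 66 rect [ 424.8 -299.5] [85.6 84.3] 89.7 circ [ 425. -294.] 55.3
yel px 440 0 67 51 rect [470.9 310.8] [65.3 65.3] 8.3 circ [470.8 310.5] 45.0
```

>>> carry_out --pt "-0.034 0.017 0 0 -1" --pt "-0.067 0.034 0 0 -1" --pt "-0.067 0.034 0 0 -1" --pt "-0.067 0.034 -0.05 0 -1" --pt "-0.067 0.034 -0.09 0 -1" --pt "-0.067 0.034 -0.12 0 -1" --pt "-0.067 0.034 -0.145 0 -1" --pt "-0.067 0.034 -0.16 0 -1" --pt "-0.067 0.034 -0.171 0 -1" --pt "-0.067 0.034 -0.171 0 -1" --pt "-0.067 0.034 -0.171 0 -1" --pt "-0.067 0.034 -0.171 0 -1" --grip_force 15

```text
time_s: 3.65
tool_pos: [0.4532, 0.0208, 0.3099]
tool_rot: [179.9, -0.1, 64.5]
force: [-0.5, 0.0, 0.6]
grip_width: 0.0873
```

>>> carry_out --pt "0 0 0 0 0" --pt "0 0 0 0 0.2" --pt "0 0 0 0 0.4" --pt "0 0 0 0 0.4" --pt "0 0 0 0 0.4" --pt "0 0 0 0 0.4" --grip_force 15

```text
time_s: 4.25
tool_pos: [0.4527, 0.0208, 0.3088]
tool_rot: [180.0, -0.0, 64.5]
force: [0.4, 1.0, 0.3]
grip_width: 0.0471
```

>>> carry_out --pt "0 0 0 0 1" --pt "0 0 0 0 1" --pt "0 0 0 0 1" --pt "0 0 0 0 1" --grip_force 15

```text
time_s: 4.65
tool_pos: [0.4528, 0.0209, 0.3089]
tool_rot: [180.0, -0.0, 64.5]
force: [1.9, 0.9, 0.5]
grip_width: 0.0428
```

>>> carry_out --pt "0 0 0.01 0 1" --pt "0 0 0.03 0 1" --pt "0 0 0.06 0 1" --pt "0 0.03 0.08 0 1" --pt "0.003 0.07 0.08 0 1" --pt "0.006 0.11 0.08 0 1" --pt "0.009 0.15 0.08 0 1" --pt "0.012 0.19 0.08 0 1" --pt "0.015 0.23 0.07 0 1" --pt "0.018 0.265 0.05 0 1" --pt "0.018 0.285 0.03 0 1" --pt "0.018 0.291 0 0 1" --pt "0.018 0.291 -0.03 0 1" --pt "0.018 0.291 -0.06 0 1" --pt "0.018 0.291 -0.075 0 1" --pt "0.018 0.291 -0.085 0 1" --pt "0.018 0.291 -0.09 0 1" --pt "0.018 0.291 -0.09 0 1" --pt "0.018 0.291 -0.09 0 1"

```text
time_s: 6.55
tool_pos: [0.4713, 0.312, 0.22]
tool_rot: [179.9, -0.1, 64.5]
force: [0.2, -0.7, -1.0]
grip_width: 0.0426
```

Run:
```python
from h import *
o,p,d=grab('side','s3');cv2.imwrite('pics/s3c.png',cv2.resize(p[60:280,80:340,::-1],None,fx=3,fy=2.7))
o,p,d=grab('wrist','w3');print(o['tool_pos'],o['force'],o['grip_width'])
```

```text
[0.47122043 0.31205341 0.22008044] [ 0.08006679  0.12778296 -0.38141413] 0.04254754445144322
```

View pics/s3c.png

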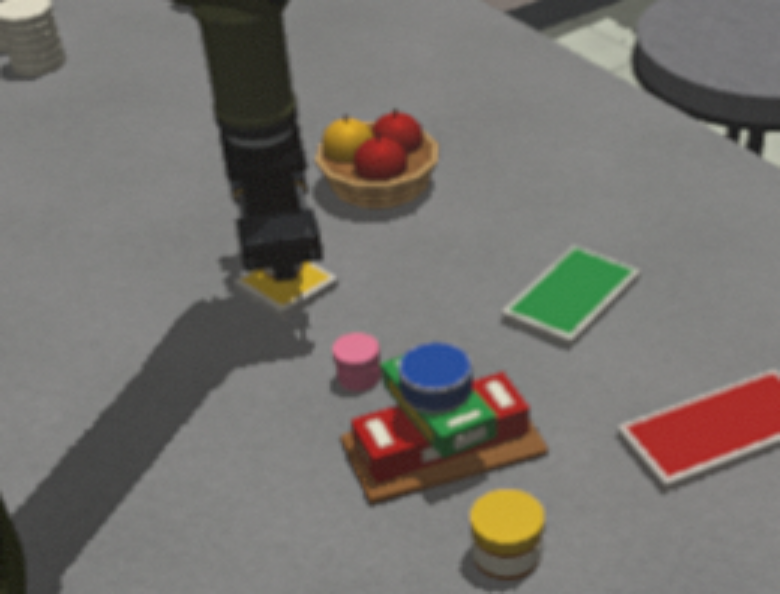

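View pics/w3.png

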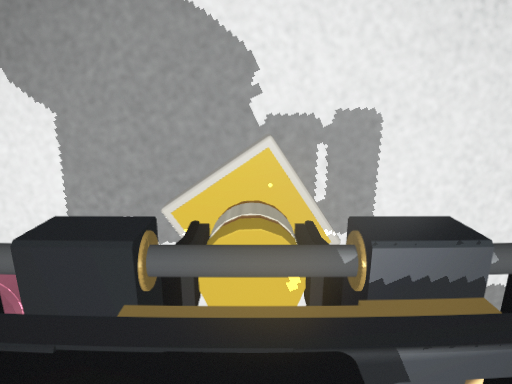

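Side crop and wrist view: the jar is held upright just above the yellow riser, and the rest of the stack is undisturbed. Now I'll lower it.

>>> carry_out --pt "0 0 -0.004 0 1" --pt "0 0 -0.008 0 1" --pt "0 0 -0.011 0 1" --pt "0 0 -0.013 0 1" --pt "0 0 -0.0145 0 1" --pt "0 0 -0.0145 0 1" --pt "0 0 -0.0145 0 1" --pt "0 0 -0.0145 0 1"

```text
time_s: 7.45
tool_pos: [0.4707, 0.3117, 0.2047]
tool_rot: [-180.0, 0.0, 64.5]
force: [-2.4, -1.0, 5.3]
grip_width: 0.0429
```

>>> carry_out --pt "0 0 0 0 0" --pt "0 0 0 0 -0.3" --pt "0 0 0 0 -0.6" --pt "0 0 0 0 -1" --pt "0 0 0 0 -1" --pt "0 0 0.02 0 -1" --pt "0 0 0.05 0 -1" --pt "0 0 0.09 0 -1" --pt "0 0 0.14 0 -1" --pt "0 -0.03 0.19 0 -1" --pt "0 -0.07 0.24 0 -1" --pt "0 -0.12 0.26 0 -1" --pt "0.01 -0.16 0.265 0 -1" --pt "0.02 -0.2 0.265 0 -1" --pt "0.03 -0.245 0.265 0 -1" --pt "0.04 -0.285 0.265 0 -1" --pt "0.05 -0.325 0.265 0 -1" --pt "0.05 -0.325 0.265 0 -1" --pt "0.05 -0.325 0.265 0 -1"

```text
time_s: 9.35
tool_pos: [0.5207, -0.0142, 0.4692]
tool_rot: [-180.0, -0.0, 64.4]
force: [-0.3, 1.4, 0.5]
grip_width: 0.0871
```

```bash
python3 - <<'E'
from h import *
o,p,d=grab('wrist','w4');print(o['tool_pos'],o['tool_rot'],o['time_s'])
E
python3 m2.py w4
```

```text
[ 0.52069617 -0.01416029  0.46921532] [-1.79987575e+02 -3.19688417e-02  6.43632605e+01] 9.35
tin px 220 60 67 68 rect [450.   19.8] [61.4 60.4] 64.4 circ [450.   19.5] 31.0
   z 0.1196
cheese px 197 79 49 59 rect [446.6 -16. ] [36.2 53.2] 82.5 circ [447.  -15.1] 31.5
cheese px 269 55 45 62 rect [457.1  58.1] [38.7 54.1] 79.8 circ [457.4  56.9] 32.0
   z 0.0852
carton px 235 116 55 51 rect [500.6   7.4] [55.7 48.7] 76.9 circ [500.1   7.8] 35.7
carton px 136 97 21 47 rect [420.4 -98.7] [17.  52.6] 73.1 circ [ 417.9 -106.9] 26.3
carton px 335 26 39 41 rect [449.  143.4] [42.2 41.9] 67.0 circ [448.7 144. ] 21.8
carton px 214 25 58 54 rect [401.6  30.7] [55.9 46. ] 76.7 circ [402.3  30.4] 35.4
carton px 476 0 30 22 rect [477.8 294.9] [39.2 16.9] 31.7 circ [474.9 299.4] 19.8
   z 0.0509
green px 343 182 65 32 rect [635.5 112.3] [86.9 42.4] 64.2 circ [654.6 103.1] 43.5
blue px 0 148 72 66 rect [ 425.  -299.2] [85.  84.4] 89.8 circ [ 425.4 -290.6] 52.8
yel px 444 0 68 48 rect [471.2 310.6] [64.2 64.3] 8.4 circ [471.  310.2] 44.8
```

View pics/w4.png

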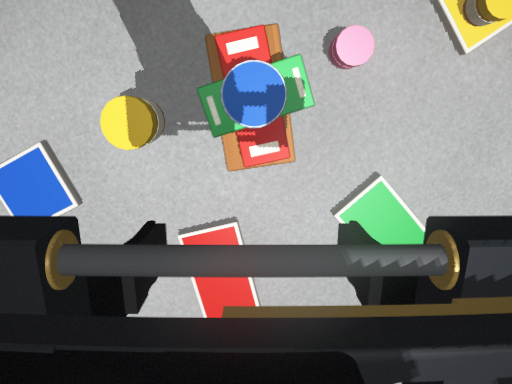

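Wrist view: the jar is on yellow at the top right, and the tin at (255,94) is clear. Tin is next.

>>> carry_out --pt "-0.035 0.017 -0.02 0 -1" --pt "-0.0705 0.0335 -0.04 0 -1" --pt "-0.0705 0.0335 -0.07 0 -1" --pt "-0.0705 0.0335 -0.11 0 -1" --pt "-0.0705 0.0335 -0.15 0 -1" --pt "-0.0705 0.0335 -0.175 0 -1" --pt "-0.0705 0.0335 -0.19 0 -1" --pt "-0.0705 0.0335 -0.196 0 -1" --pt "-0.0705 0.0335 -0.196 0 -1" --pt "-0.0705 0.0335 -0.196 0 -1" --pt "-0.0705 0.0335 -0.196 0 -1" --pt "-0.0705 0.0335 -0.196 0 0" --pt "-0.0705 0.0335 -0.196 0 0" --pt "-0.0705 0.0335 -0.196 0 1" --pt "-0.0705 0.0335 -0.196 0 1" --pt "-0.0705 0.0335 -0.196 0 1" --pt "-0.0705 0.0335 -0.196 0 1" --grip_force 18

```text
time_s: 11.1
tool_pos: [0.4503, 0.0203, 0.2734]
tool_rot: [180.0, -0.0, 64.5]
force: [1.0, 0.3, 1.1]
grip_width: 0.0619
```

>>> carry_out --pt "0 0 0.01 0 1" --pt "0 0 0.03 0 1" --pt "0 0 0.06 0 1" --pt "0 -0.03 0.07 0 1" --pt "-0.003 -0.07 0.07 0 1" --pt "-0.006 -0.11 0.07 0 1" --pt "-0.009 -0.15 0.07 0 1" --pt "-0.012 -0.19 0.07 0 1" --pt "-0.015 -0.23 0.07 0 1" --pt "-0.02 -0.27 0.06 0 1" --pt "-0.024 -0.3 0.05 0 1" --pt "-0.024 -0.315 0.03 0 1" --pt "-0.024 -0.319 0 0 1" --pt "-0.024 -0.319 -0.03 0 1" --pt "-0.024 -0.319 -0.05 0 1" --pt "-0.024 -0.319 -0.058 0 1" --pt "-0.024 -0.319 -0.06 0 1" --pt "-0.024 -0.319 -0.06 0 1" --pt "-0.024 -0.319 -0.06 0 1"

```text
time_s: 13.0
tool_pos: [0.4268, -0.2991, 0.2145]
tool_rot: [179.9, -0.0, 64.5]
force: [1.4, 0.2, -1.2]
grip_width: 0.0618
```

Run:
```python
from h import *
o,p,d=grab('side','s5');cv2.imwrite('pics/s5c.png',cv2.resize(p[150:380,160:450,::-1],None,fx=2.6,fy=2.6))
o,p,d=grab('top','t5');cv2.imwrite('pics/t5c.png',cv2.resize(p[130:280,130:410,::-1],None,fx=2.8,fy=2.8))
print(o['tool_pos'],o['force'],o['grip_width'])
```

```text
[ 0.42675999 -0.29902132  0.21448607] [ 0.46529269 -0.33528455 -1.13810772] 0.06157583888889203
```

View pics/s5c.png

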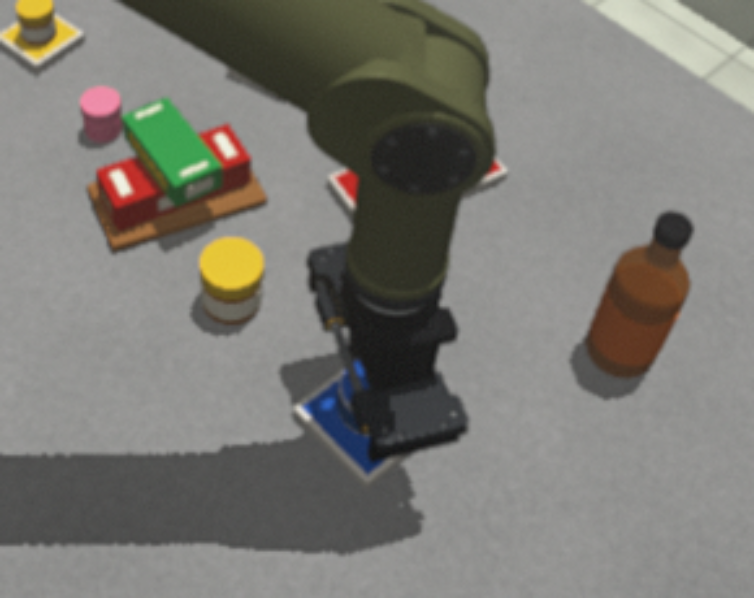

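View pics/t5c.png

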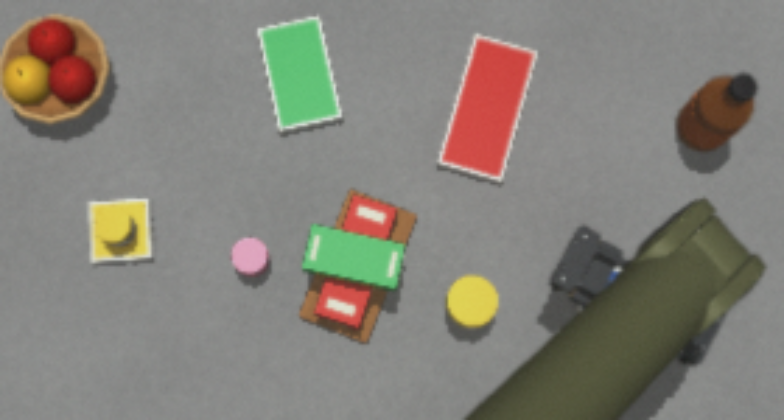

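Jar standing on yellow; tin held over blue, boxes undisturbed. Lower.

>>> carry_out --pt "0 0 -0.004 0 1" --pt "0 0 -0.007 0 1" --pt "0 0 -0.009 0 1" --pt "0 0 -0.0105 0 1" --pt "0 0 -0.0115 0 1" --pt "0 0 -0.0115 0 1" --pt "0 0 -0.0115 0 1" --pt "0 0 -0.0115 0 1"

```text
time_s: 13.9
tool_pos: [0.4262, -0.2989, 0.2033]
tool_rot: [-179.9, -0.1, 64.5]
force: [-5.3, 4.0, 15.1]
grip_width: 0.0614
```

>>> carry_out --pt "0 0 0.0005 0 0.2" --pt "0 0 0.0005 0 -0.3" --pt "0 0 0.0005 0 -0.6" --pt "0 0 0.0005 0 -1" --pt "0 0 0.0005 0 -1" --pt "0 0 0.02 0 -1" --pt "0 0 0.05 0 -1" --pt "0 0 0.09 0 -1" --pt "0 0.02 0.14 -8 -1" --pt "0.002 0.05 0.19 -16 -1" --pt "0.004 0.09 0.23 -24 -1" --pt "0.006 0.13 0.265 -32 -1" --pt "0.009 0.17 0.265 -40 -1" --pt "0.012 0.21 0.265 -48 -1" --pt "0.016 0.25 0.265 -56 -1" --pt "0.016 0.25 0.265 -64 -1" --pt "0.016 0.25 0.265 -72 -1" --pt "0.016 0.25 0.265 -73 -1" --pt "0.016 0.25 0.265 -73 -1" --pt "0.016 0.25 0.265 -73 -1"

```text
time_s: 15.9
tool_pos: [0.4422, -0.049, 0.4666]
tool_rot: [180.0, 0.0, -8.4]
force: [0.7, 0.2, 0.0]
grip_width: 0.087
```

```bash
python3 - <<'E'
from h import *
o,p,d=grab('wrist','w6');print(o['tool_pos'],o['tool_rot'],o['time_s'])
E
python3 m2.py w6
```

```text
[ 0.44217412 -0.04904773  0.46663347] [ 1.79998494e+02  5.95514712e-03 -8.38691953e+00] 15.9
cheese px 225 44 54 112 rect [451.7  21.5] [110.7  53.8] 82.3 circ [452.5  21.2] 60.7
   z 0.0852
carton px 217 200 43 14 rect [417.4 -97.2] [16.3 50.7] 81.6 circ [ 416.3 -104.7] 25.4
carton px 278 81 44 53 rect [501.8   7.5] [55.2 47.4] 76.9 circ [501.6   8.1] 35.1
carton px 186 73 41 54 rect [402.4  31. ] [55.7 46.3] 77.2 circ [402.8  30.5] 35.5
carton px 218 0 29 8 rect [445.9 125.3] [ 7.  29.7] 81.4 circ [446.4 128.8] 14.8
   z 0.0513
green px 382 0 114 49 rect [685.5  81.3] [ 54.1 139.3] 83.9 circ [688.1 105.4] 69.7
red px 362 165 129 49 rect [ 662.9 -124.4] [ 65.5 165.5] 78.7 circ [ 662.8 -125.6] 88.4
```

View pics/w6.png

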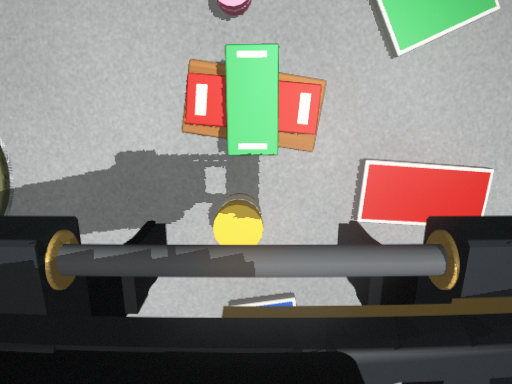

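>>> carry_out --pt "0.005 0.035 -0.02 0.7 -1" --pt "0.0095 0.0705 -0.05 0.7 -1" --pt "0.0095 0.0705 -0.09 0.7 -1" --pt "0.0095 0.0705 -0.13 0.7 -1" --pt "0.0095 0.0705 -0.17 0.7 -1" --pt "0.0095 0.0705 -0.2 0.7 -1" --pt "0.0095 0.0705 -0.218 0.7 -1" --pt "0.0095 0.0705 -0.2265 0.7 -1" --pt "0.0095 0.0705 -0.2265 0.7 -1" --pt "0.0095 0.0705 -0.2265 0.7 -1" --pt "0.0095 0.0705 -0.2265 0.7 -1" --pt "0.0095 0.0705 -0.2265 0.7 -1" --grip_force 25

```text
time_s: 17.15
tool_pos: [0.4522, 0.0218, 0.2413]
tool_rot: [-179.9, -0.1, -7.8]
force: [-0.1, -0.2, 0.4]
grip_width: 0.0872
```

>>> carry_out --pt "0 0 -0.0015 0 -1" --pt "0 0 -0.0015 0 0.2" --pt "0 0 -0.0015 0 0.2" --pt "0 0 -0.0015 0 0.2" --pt "0 0 -0.0015 0 1" --pt "0 0 -0.0015 0 1" --pt "0 0 -0.0015 0 1" --pt "0 0 -0.0015 0 1"

```text
time_s: 17.95
tool_pos: [0.4518, 0.0217, 0.2388]
tool_rot: [180.0, -0.0, -7.8]
force: [0.8, 0.2, -0.8]
grip_width: 0.0538
```

Run:
```python
from h import *
p=np.load('pics/top0.npz')['p'];C=cam('top');hsv=cv2.cvtColor(p,cv2.COLOR_RGB2HSV)
for nm,m in (('green',cv2.inRange(hsv,(55,70,100),(80,255,255))),('red',cv2.inRange(hsv,(0,110,100),(6,255,255))|cv2.inRange(hsv,(174,110,100),(180,255,255)))):
    cs,_=cv2.findContours(m,cv2.RETR_EXTERNAL,cv2.CHAIN_APPROX_NONE)
    for q in cs:
        if cv2.contourArea(q)<300: continue
        r=cv2.minAreaRect((plane(q.reshape(-1,2),.016,C)[:,:2]*1000).astype(np.float32));mm=cv2.moments(q)
        print(nm,np.round(r[0],1),np.round(r[1],1),r[2],plane([(mm['m10']/mm['m00'],mm['m01']/mm['m00'])],.016,C).round(4))
```

```text
green [688.4 110.5] [126.6  70.4] 17.279966354370117 [[0.6877 0.1103 0.016 ]]
red [ 662.8 -128.1] [ 71.6 163. ] 77.97675323486328 [[ 0.6616 -0.1278  0.016 ]]
red [684.1 414.4] [109.3  55.2] 37.30104064941406 [[0.6838 0.4147 0.016 ]]
```

>>> carry_out --pt "0 0 0.005 0 1" --pt "0 0 0.015 0 1" --pt "0 0 0.04 0 1" --pt "0 0 0.08 0 1" --pt "0 0 0.12 0 1" --pt "0 0 0.12 0 1"

```text
time_s: 18.55
tool_pos: [0.4535, 0.0216, 0.365]
tool_rot: [-179.8, -0.6, -7.8]
force: [1.6, 0.2, -2.0]
grip_width: 0.0538
```

```bash
python3 - <<'E'
from h import *
o,p,d=grab('wrist','w7');print(o['tool_pos'],o['tool_rot'],o['grip_width'])
E
python3 m2.py w7
```

```text
[0.45354682 0.0215849  0.36501327] [-179.75214923   -0.59213024   -7.80359032] 0.053837461704009805
carton px 317 162 19 52 rect [520.5   9.4] [46.3 14.1] 82.1 circ [518.8   9.7] 23.6
carton px 163 147 23 65 rect [389.5  35.1] [56.8 19.7] 78.6 circ [390.4  34.8] 29.2
carton px 196 9 53 56 rect [448.8 144.9] [41.5 41.5] 9.3 circ [448.7 145. ] 21.4
   z 0.0464
green px 409 0 103 115 rect [676.5 106.9] [105.3  70.7] 17.2 circ [676.4 107. ] 62.3
```

View pics/w7.png

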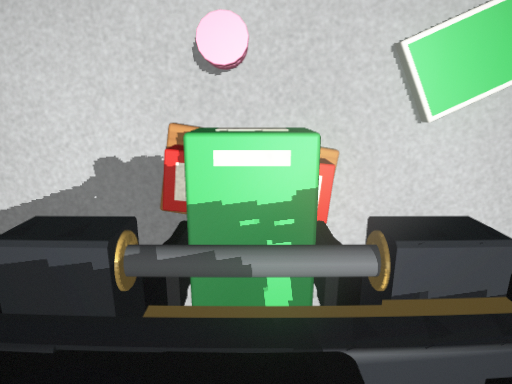

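Wrist view: the cheese box is held level and the carton stayed on its board. Green riser is at (0.688, 0.111), 17.2°.

>>> carry_out --pt "0.02 0.01 0 -8 1" --pt "0.05 0.02 0 -16 1" --pt "0.08 0.03 0 -24 1" --pt "0.11 0.04 0 -32 1" --pt "0.14 0.055 0 -40 1" --pt "0.17 0.065 0 -48 1" --pt "0.2 0.075 0 -56 1" --pt "0.225 0.085 0 -62 1" --pt "0.236 0.089 0 -65 1" --pt "0.236 0.089 -0.03 -65 1" --pt "0.236 0.089 -0.07 -65 1" --pt "0.236 0.089 -0.1 -65 1" --pt "0.236 0.089 -0.12 -65 1" --pt "0.236 0.089 -0.135 -65 1" --pt "0.236 0.089 -0.14 -65 1" --pt "0.236 0.089 -0.14 -65 1" --pt "0.236 0.089 -0.14 -65 1"

```text
time_s: 20.3
tool_pos: [0.6882, 0.1107, 0.22]
tool_rot: [-179.9, -0.0, -72.8]
force: [0.5, 0.2, -1.4]
grip_width: 0.0541
```

Run:
```python
from h import *
o,p,d=grab('side','s8');cv2.imwrite('pics/s8c.png',cv2.resize(p[80:280,120:380,::-1],None,fx=3,fy=3))
o,p,d=grab('wrist','w8')
print(o['tool_pos'],o['tool_rot'],o['force'],o['grip_width'])
```

```text
[0.68834625 0.11073614 0.22035478] [-1.79858356e+02 -1.53193329e-02 -7.27908184e+01] [ 0.27471069 -0.68868076 -1.03438408] 0.05391732726458757
```

View pics/s8c.png

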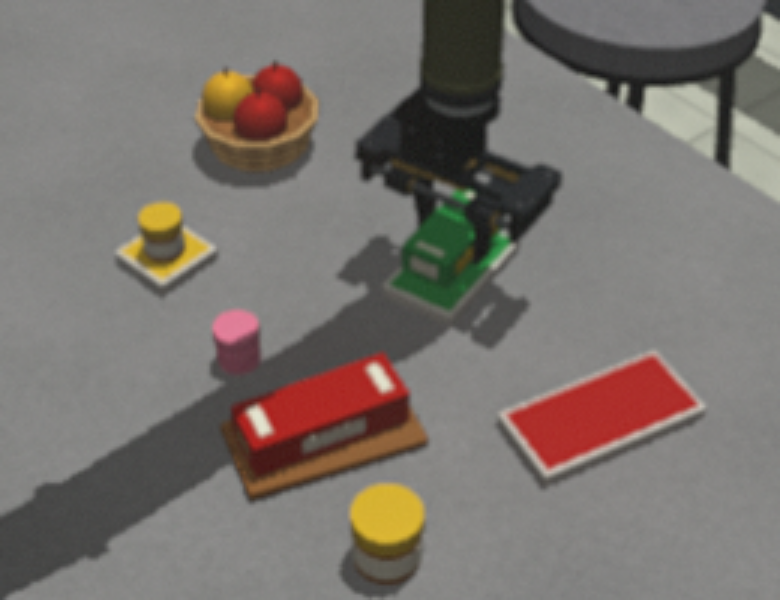

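View pics/w8.png

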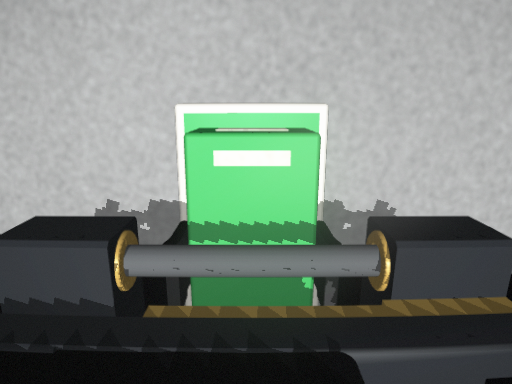

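Run:
```python
from h import *
z=np.load('pics/w8.npz');C=cam('wrist',{'tool_pos':z['pos'],'tool_rot':z['rot']})
a=plane([(177,106),(327,106),(186,210),(318,210)],.016,C)[:,:2];print(a.round(4))
m=(a[0]+a[1])/2;u=np.array([np.cos(np.radians(17.2)),np.sin(np.radians(17.2))]);print(m,m-0.069*u)
```

```text
[[0.7403 0.1671]
 [0.7636 0.092 ]
 [0.6866 0.1482]
 [0.7086 0.0772]]
[0.75196255 0.12954462] [0.68604834 0.10914076]
```

>>> carry_out --pt "-0.0015 -0.001 -0.005 0 1" --pt "-0.0015 -0.001 -0.01 0 1" --pt "-0.0015 -0.001 -0.013 0 1" --pt "-0.0015 -0.001 -0.0155 0 1" --pt "-0.0015 -0.001 -0.017 0 1" --pt "-0.0015 -0.001 -0.017 0 1" --pt "-0.0015 -0.001 -0.017 0 1" --pt "-0.0015 -0.001 -0.017 0 1"

```text
time_s: 21.2
tool_pos: [0.6861, 0.1097, 0.2029]
tool_rot: [180.0, 0.0, -72.8]
force: [-4.0, -0.3, 5.2]
grip_width: 0.0539
```

>>> carry_out --pt "0 0 0 0 0.2" --pt "0 0 0 0 -0.3" --pt "0 0 0 0 -0.6" --pt "0 0 0 0 -1" --pt "0 0 0 0 -1" --pt "0 0 0.02 0 -1" --pt "0 0 0.05 0 -1" --pt "0 0 0.09 0 -1" --pt "-0.02 0 0.14 -6 -1" --pt "-0.06 -0.02 0.17 -12 -1" --pt "-0.1 -0.03 0.19 -18 -1" --pt "-0.14 -0.04 0.21 -24 -1" --pt "-0.18 -0.05 0.23 -30 -1" --pt "-0.22 -0.06 0.25 -30 -1" --pt "-0.26 -0.07 0.267 -30 -1" --pt "-0.286 -0.08 0.267 -30 -1" --pt "-0.286 -0.08 0.267 -30 -1" --pt "-0.286 -0.08 0.267 -30 -1" --pt "-0.286 -0.08 0.267 -30 -1"

```text
time_s: 23.1
tool_pos: [0.4006, 0.0295, 0.4695]
tool_rot: [-179.9, 0.1, -102.8]
force: [-0.2, 0.3, -0.3]
grip_width: 0.0868
```

```bash
python3 - <<'E'
from h import *
o,p,d=grab('wrist','w9');print(o['tool_pos'],o['tool_rot'],o['qpos'])
E
python3 m2.py w9
```

```text
[0.40057102 0.02949155 0.46953581] [-1.79902587e+02  9.32242534e-02 -1.02818356e+02] [ -41.3131789   -17.26146733   26.70486599  109.88892145    7.65107314
   85.53357041 -119.05404818]
carton px 5 144 29 36 rect [470.1 297. ] [44.3 27.2] 1.6 circ [469.9 305.8] 22.6
carton px 129 129 37 36 rect [448.7 143.3] [42.5 41.3] 73.9 circ [448.4 143.5] 21.9
carton px 349 99 26 49 rect [ 423.2 -101.4] [21.3 55.9] 64.5 circ [ 418.5 -111. ] 28.0
carton px 493 59 19 52 rect [ 427.6 -273.9] [22.4 57.9] 85.9 circ [ 426.8 -284.4] 29.0
carton px 225 51 51 133 rect [452.   19.3] [ 55.9 148.4] 76.8 circ [452.1  18.7] 78.2
   z 0.051
blue px 467 48 45 78 rect [ 425.4 -286.1] [58.3 85.3] 89.6 circ [ 425.6 -286.5] 51.2
yel px 0 124 63 64 rect [471.  310.4] [65.2 65.4] 8.9 circ [471.1 310. ] 45.1
```

View pics/w9.png

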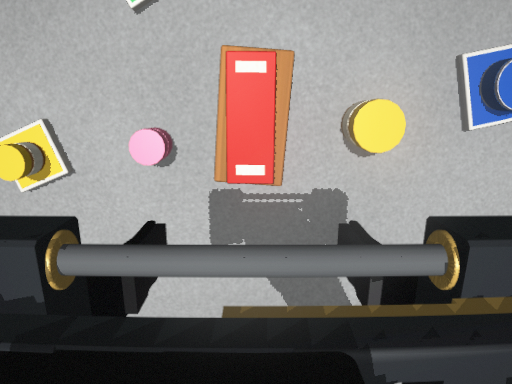

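Wrist view: the carton is clear at (250,118), world (0.452, 0.019), axis -13.2°. The jar is on yellow and the tin is on blue.

>>> carry_out --pt "0.03 -0.005 0 0 -1" --pt "0.0515 -0.01 0 -0.4 -1" --pt "0.0515 -0.01 -0.04 -0.4 -1" --pt "0.0515 -0.01 -0.08 -0.4 -1" --pt "0.0515 -0.01 -0.12 -0.4 -1" --pt "0.0515 -0.01 -0.16 -0.4 -1" --pt "0.0515 -0.01 -0.2 -0.4 -1" --pt "0.0515 -0.01 -0.23 -0.4 -1" --pt "0.0515 -0.01 -0.25 -0.4 -1" --pt "0.0515 -0.01 -0.262 -0.4 -1" --pt "0.0515 -0.01 -0.27 -0.4 -1" --pt "0.0515 -0.01 -0.27 -0.4 -1" --pt "0.0515 -0.01 -0.27 -0.4 -1" --pt "0.0515 -0.01 -0.27 -0.4 -1" --grip_force 30

```text
time_s: 24.55
tool_pos: [0.4524, 0.0198, 0.1998]
tool_rot: [-179.9, 0.1, -103.2]
force: [-0.1, -0.3, -0.4]
grip_width: 0.087
```

>>> carry_out --pt "0 0 0 0 0.2" --pt "0 0 0 0 0.2" --pt "0 0 0 0 0.2" --pt "0 0 0 0 1" --pt "0 0 0 0 1" --pt "0 0 0 0 1" --pt "0 0 0 0 1"

```text
time_s: 25.25
tool_pos: [0.4517, 0.0198, 0.1988]
tool_rot: [180.0, 0.0, -103.2]
force: [-0.2, 1.5, 0.7]
grip_width: 0.0558
```

>>> carry_out --pt "0 0 0.005 0 1" --pt "0 0 0.015 0 1" --pt "0 0 0.04 0 1" --pt "0 0 0.08 0 1" --pt "0.02 -0.015 0.11 0 1" --pt "0.05 -0.035 0.12 0.5 1" --pt "0.085 -0.06 0.12 1 1" --pt "0.12 -0.085 0.12 1.5 1" --pt "0.155 -0.11 0.12 1.5 1" --pt "0.185 -0.13 0.12 1.5 1" --pt "0.2115 -0.146 0.11 1.5 1" --pt "0.2115 -0.146 0.08 1.5 1" --pt "0.2115 -0.146 0.05 1.5 1" --pt "0.2115 -0.146 0.03 1.5 1" --pt "0.2115 -0.146 0.021 1.5 1" --pt "0.2115 -0.146 0.021 1.5 1" --pt "0.2115 -0.146 0.021 1.5 1"

```text
time_s: 26.95
tool_pos: [0.6637, -0.1263, 0.2211]
tool_rot: [-179.9, -0.0, -101.7]
force: [-0.8, 0.3, -1.1]
grip_width: 0.0552
```

Run:
```python
from h import *
o,p,d=grab('side','s10');cv2.imwrite('pics/s10c.png',cv2.resize(p[110:350,160:430,::-1],None,fx=2.5,fy=2.5))
o,p,d=grab('wrist','w10')
print(o['tool_pos'],o['tool_rot'],o['force'],o['grip_width'])
```

```text
[ 0.66386327 -0.12639187  0.2215803 ] [-1.79854635e+02  5.73101785e-03 -1.01672520e+02] [ 1.03268499  0.56698985 -0.63667715] 0.056006262379843526
```

View pics/s10c.png

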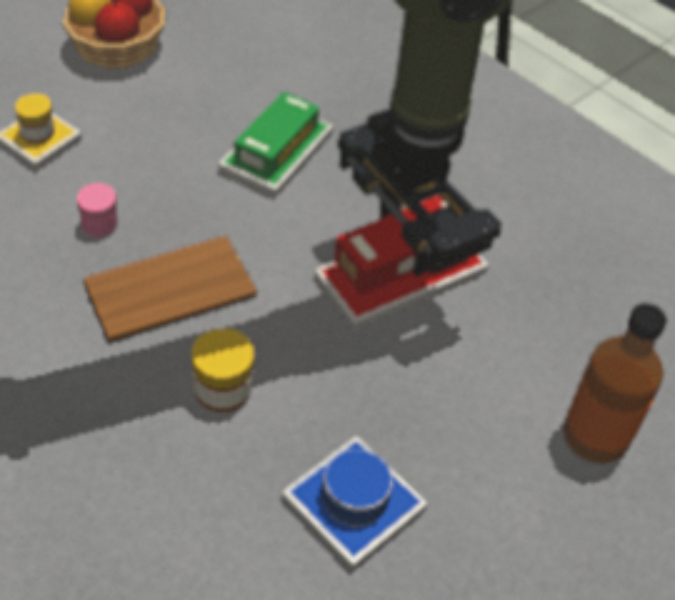

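View pics/w10.png

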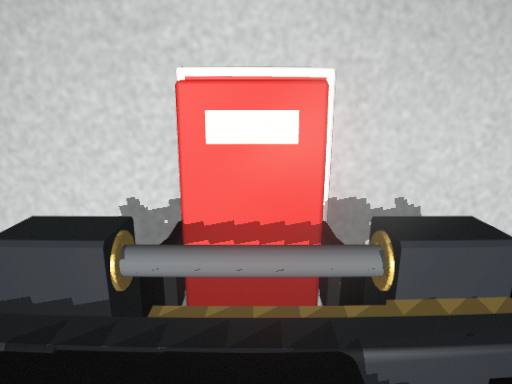

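Run:
```python
from h import *
p=np.load('pics/w10.npz')['p']
for r in (72,120,180):print(r,p[r,165:200].tolist()[::3],p[r,318:342,:].tolist()[::2])
z=np.load('pics/w10.npz');C=cam('wrist',{'tool_pos':z['pos'],'tool_rot':z['rot']})
a=plane([(178,69),(334,69),(328,180)],.016,C)[:,:2];print(a.round(4))
m=(a[0]+a[1])/2;t=np.radians(-11.8);u=np.array([np.cos(t),np.sin(t)]);print(m,m-0.088*u,np.degrees(np.arctan2(*(a[1]-a[2])[::-1])),np.linalg.norm(a[0]-a[1]))
# offset of carton vs tool in tool x from image at top edge
b=plane([(178,82),(327,82)],.0747,C)[:,:2];print(b,b.mean(0)-0.075*u)
```

```text
72 [[198, 199, 199], [200, 202, 201], [201, 203, 203], [199, 200, 200], [251, 251, 248], [255, 255, 255], [255, 255, 255], [255, 255, 255], [255, 255, 255], [255, 255, 255], [255, 255, 255], [255, 255, 255]] [[255, 254, 254], [255, 254, 254], [255, 254, 254], [255, 254, 254], [254, 254, 254], [254, 254, 254], [254, 254, 254], [254, 254, 254], [245, 244, 239], [189, 188, 187], [200, 199, 198], [198, 198, 197]]
120 [[203, 205, 205], [205, 206, 206], [203, 205, 203], [209, 210, 210], [183, 40, 38], [251, 92, 86], [253, 99, 92], [253, 100, 94], [253, 100, 93], [253, 99, 92], [253, 98, 91], [252, 96, 90]] [[251, 112, 103], [251, 111, 103], [251, 110, 103], [244, 104, 96], [219, 98, 92], [254, 254, 254], [254, 254, 253], [232, 227, 222], [220, 215, 213], [218, 212, 211], [218, 212, 211], [218, 213, 211]]
180 [[209, 211, 210], [209, 210, 210], [206, 208, 207], [207, 208, 208], [201, 202, 201], [197, 63, 60], [251, 89, 84], [252, 91, 85], [252, 90, 83], [252, 92, 85], [252, 92, 85], [252, 92, 86]] [[250, 94, 88], [250, 95, 89], [231, 82, 76], [183, 111, 105], [254, 254, 253], [245, 241, 235], [216, 205, 205], [214, 204, 204], [213, 203, 202], [209, 201, 200], [208, 201, 199], [211, 205, 204]]
[[ 0.7551 -0.1074]
 [ 0.7388 -0.1864]
 [ 0.6814 -0.1743]]
[ 0.74697049 -0.14691231] [ 0.66083016 -0.12891666] -11.940627299026332 0.08067223792064562
[[ 0.74220994 -0.11685192]
 [ 0.73150226 -0.16872527]] [ 0.66344104 -0.12745139]
```

>>> carry_out --pt "-0.002 -0.002 -0.005 0 1" --pt "-0.002 -0.002 -0.01 0 1" --pt "-0.002 -0.002 -0.013 0 1" --pt "-0.002 -0.002 -0.0155 0 1" --pt "-0.002 -0.002 -0.0175 0 1" --pt "-0.002 -0.002 -0.0175 0 1" --pt "-0.002 -0.002 -0.0175 0 1" --pt "-0.002 -0.002 -0.0175 0 1"

```text
time_s: 27.85
tool_pos: [0.6611, -0.1282, 0.2029]
tool_rot: [180.0, 0.0, -101.7]
force: [-3.5, 1.0, 5.2]
grip_width: 0.0557
```

Contact made. I'll release and retreat high, then go off to the left so the top camera can see.

>>> carry_out --pt "0 0 0 0 0.2" --pt "0 0 0 0 -0.3" --pt "0 0 0 0 -0.6" --pt "0 0 0 0 -1" --pt "0 0 0 0 -1" --pt "0 0 0.02 0 -1" --pt "0 0 0.05 0 -1" --pt "0 0 0.09 0 -1" --pt "0 0 0.14 0 -1" --pt "-0.03 0.02 0.18 0 -1" --pt "-0.07 0.05 0.22 0 -1" --pt "-0.11 0.08 0.25 0 -1" --pt "-0.15 0.12 0.265 0 -1" --pt "-0.16 0.13 0.265 0 -1" --pt "-0.16 0.13 0.265 0 -1" --pt "-0.16 0.13 0.265 0 -1"

```text
time_s: 29.45
tool_pos: [0.5008, 0.0022, 0.468]
tool_rot: [-179.9, 0.1, -101.5]
force: [0.5, -0.2, -0.0]
grip_width: 0.087
```

```bash
python3 - <<'E'
from h import *
o,p,d=grab('wrist','w11')
o,p,d=grab('side','s11')
print(o['tool_pos'],o['time_s'],o['force'],o['grip_width'])
E
python3 m2.py w11
```

```text
[0.50128534 0.0012588  0.4674296 ] 29.5 [-0.46853331 -0.17492918  0.09419858] 0.08696629412092519
carton px 339 189 42 25 rect [ 436.3 -114.2] [18.3 53.4] 15.2 circ [ 428.3 -116.4] 26.7
carton px 477 151 35 50 rect [ 427.5 -284.7] [43.9 62.8] 89.0 circ [ 426.6 -292.6] 32.4
carton px 313 0 56 71 rect [ 621.6 -120.8] [58.8 72.5] 79.2 circ [ 622.6 -121.7] 45.2
carton px 83 0 86 79 rect [676.7 104.7] [96.7 54.7] 17.5 circ [676.6 105.8] 54.2
   z 0.0501
green px 130 0 54 89 rect [665.4 102.5] [81.  70.1] 17.3 circ [663.9 102. ] 51.3
red px 301 0 60 78 rect [ 624.4 -120.4] [72.2 86.8] 79.0 circ [ 624.4 -120.9] 56.1
blue px 455 136 57 72 rect [ 425.3 -296.1] [76.9 84.9] 89.7 circ [ 425.7 -296.5] 55.9
yel px 6 198 47 16 rect [502.4 311. ] [66.7 21. ] 78.8 circ [492.9 312.8] 33.4
```

View pics/w11.png

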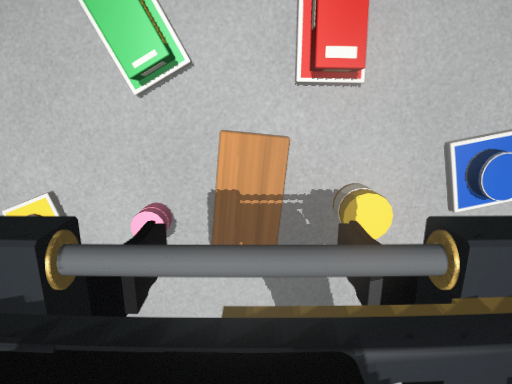

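View pics/s11.png

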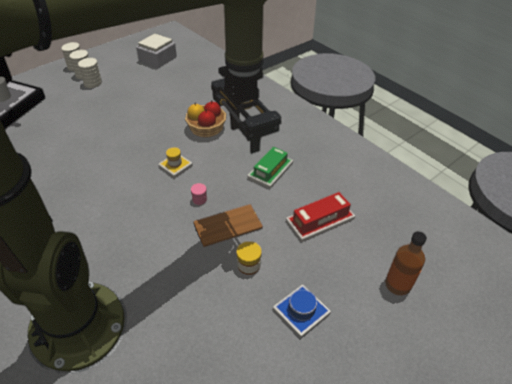

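>>> carry_out --pt "0.04 -0.04 0 0 -1" --pt "0.08 -0.08 0 0 -1" --pt "0.09 -0.115 0 0 -1" --pt "0.09 -0.115 0 0 -1" --pt "0.09 -0.115 0 0 -1" --pt "0.09 -0.115 0 0 -1"

```text
time_s: 30.15
tool_pos: [0.5914, -0.1131, 0.4664]
tool_rot: [179.9, -0.0, -101.7]
force: [-0.2, -0.0, 0.3]
grip_width: 0.0869
```

```bash
python3 - <<'E'
from h import *
o,p,d=grab('wrist','w12')
E
python3 m2.py w12
```

```text
tin px 494 14 18 64 rect [ 664.  -367.7] [17.1 56.5] 86.3 circ [ 663.5 -376.2] 28.2
   z 0.1175
cheese px 472 14 39 69 rect [ 662.4 -379. ] [68.  39.6] 0.1 circ [ 662.4 -393.4] 34.2
   z 0.0867
carton px 5 70 90 106 rect [685.5 105.2] [112.3  56.8] 17.8 circ [685.4 104.8] 61.2
carton px 226 30 53 138 rect [ 661.1 -129.1] [ 56.6 149.5] 78.1 circ [ 660.9 -130. ] 79.2
carton px 455 23 31 62 rect [ 662.4 -377.5] [33.5 66.8] 89.8 circ [ 662.4 -391.9] 33.4
   z 0.0544
green px 43 63 69 116 rect [687.2 109.7] [126.7  70.5] 17.1 circ [686.8 110.1] 71.5
red px 221 29 62 139 rect [ 662.3 -128.7] [ 72.8 164.6] 78.0 circ [ 662.2 -128.5] 89.4
```

>>> carry_out --pt "0.01 0.05 0 0 -1" --pt "0.02 0.1 0 0 -1" --pt "0.03 0.15 0 0 -1" --pt "0.03 0.2 0 0 -1" --pt "0.03 0.24 0 0 -1" --pt "0.03 0.24 0 0 -1" --pt "0.03 0.24 0 0 -1" --pt "0.03 0.24 0 0 -1"

```text
time_s: 31.0
tool_pos: [0.6209, 0.1261, 0.4677]
tool_rot: [-180.0, -0.0, -101.7]
force: [-0.1, -0.9, -0.3]
grip_width: 0.0871
```

```bash
python3 - <<'E'
from h import *
o,p,d=grab('wrist','w13')
E
python3 m2.py w13
```

```text
cheese px 9 174 40 40 rect [645.7 375.6] [46.1 45.1] 78.6 circ [645.2 375.7] 23.9
cheese px 0 146 10 35 rect [683.4 390.5] [10.6 38.5] 68.3 circ [685.4 395.5] 19.3
   z 0.0827
carton px 0 124 73 90 rect [672.5 368.5] [124.6  54.5] 14.4 circ [668.3 384.7] 62.6
carton px 210 50 87 110 rect [686.1 109.4] [110.9  53.8] 17.4 circ [685.7 109.8] 60.1
carton px 429 16 67 136 rect [ 662.1 -127.6] [ 63.5 149.4] 78.6 circ [ 661.3 -129.7] 79.8
   z 0.0512
green px 203 43 99 120 rect [687.3 109.4] [126.1  70. ] 17.3 circ [687.6 108.8] 71.3
red px 410 15 55 139 rect [ 662.5 -128.2] [ 72.5 165. ] 78.1 circ [ 662.5 -128.7] 89.5
```

View pics/w12.png

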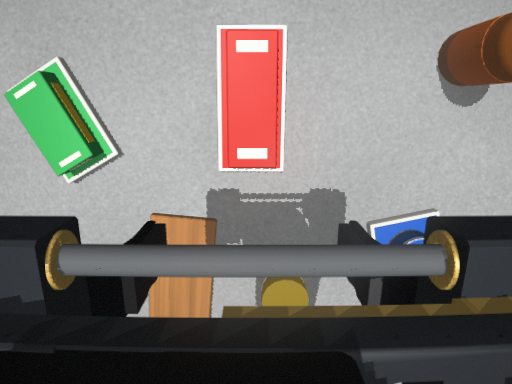

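View pics/w13.png

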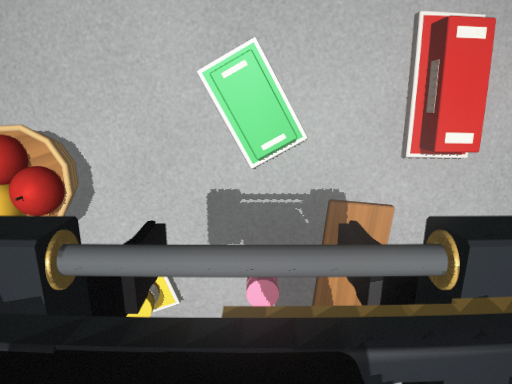

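Both boxes sit within about 1.5 mm of their riser centres and are aligned to within 0.2°. The jar and tin were let go within about 1.5 mm of theirs. Bottle and basket look untouched, so I'm handing in.

```bash
python3 -c "
from cell import env
print(env.sign_off())"
```

```text
the job is handed in; nothing more can be done
None
```

I took the stack apart from the top down and set each thing on the riser of its own colour: jar on yellow, tin on blue, cheese box on green and wafer carton on red. I lowered each until it touched (about 5 N, 15 N for the tin), let go and lifted clear. The job was handed in at about 31 s.

- **Boxes:** the last wrist views show both about 1 mm from the middle of their risers and within 0.2° of the long side.
- **Jar and tin:** I released both within about 1.5 mm of the middle. That comes from the arm's position when I let go and from partial views, as I didn't measure them fully afterwards. The pictures show both upright on their risers.
- **Bystanders:** in the last side picture the bottle, the basket and the look-alikes stand where they were. I judged that by eye, not by measurement.
- **Camera disagreement:** the side camera placed the risers up to about 6 mm away from where the wrist camera did, so I mostly trusted the wrist and top cameras.

No check failed.

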